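# Clear the hammer off the punch chest, shut it and hasp it

### The job

A hammer has been left lying across the open red punch chest. Take it off and lay it gently, flat, on the black rubber mat; then close the chest's lid fully, and after that swing the yellow-barred hasp down over the staple on the chest's front until it is fully home. Leave everything else on the bench where it is.

Things in the scene. Friction and masses are not known exactly. Their poses are not given: they have to be found in the camera images.
- case: lower part of a red steel punch chest, screwed to the bench and full of punches to its rim: 150 mm (own x) by 200 (own y), 56 tall, its top like a solid deck. Origin: centre of its underside. Own -x is its front, where a steel staple sticks out 24 mm at mid-width, 49 mm above the bench. The lid is hinged along the upper edge of its +x side
- lid_hinge (a point): middle of the lid's hinge line, on the chest: (75, 0, 56) mm in the chest's frame; the hinge runs along the chest's y. Axes as the chest
- lid (a joint): angle of the red lid, rad: 0 shut on the rim, 1.57 upright, 2.05 at its stop. A hollow cover 150 mm from hinge to front, 200 wide, 34 deep: when shut its rim is level with the hinge line and its flat top 34 mm higher, 90 mm above the bench. Stiff hinge: it stays at any angle, 4 to 8 N at the front edge moves it
- lid_front (a point): middle of the lid's front edge on its outer (upper when shut) face: 150 mm from the hinge line along the lid, 34 mm out from its rim's plane; moves with the lid
- hasp (a joint): angle of the hasp hinged on the lid's front, rad: 0 hangs at right angles to the lid's top, straight down over the staple when the lid is shut; 1.57 sticks out parallel to the lid's top. Pivot line 8 mm beyond the lid's front face, 24 mm out from the rim's plane (80 mm above the bench when shut), parallel to the lid's hinge. It stays where it is left; about 2 N moves it
- hasp_bar (a point): middle of the outer face of the yellow thumb bar at the hasp's free end: the bar is 44 mm wide, 20 thick, 36 to 50 mm from the hasp's pivot; this point is 43 mm along the hasp from the pivot and 18 mm out from the hasp's mid-plane (away from the chest when closed). Axes: at hasp and lid 0 as the chest
- hammer: hammer lying on the open chest, 0.37 kg, 215 mm long, 22 mm thick, lying flat. Origin: underside, below its centre of mass. Own x runs from handle to head, z up. Steel head 22 (x) by 85 (y) by 22 tall centred at x = +14; wooden handle from x = +3 to -190, 18 wide as far as x = -85, then 24 wide
- hammer_head (a point): centre of the hammer's head, 11 mm above its underside
- hammer_grip (a point): good place to grip: on the handle, 40 mm behind the head's centre, 11 mm above the underside; 18 mm wide here, fingers closing along the hammer's y
- mat: black rubber mat fixed on the bench, 260 (own x) by 150 (own y), 6 thick. Origin: centre of its underside
- mat_top (a point): centre of the mat's upper face; axes as the mat
- punch_box: bystander: red plastic holder 50 x 80 mm, 45 tall, full of upright steel punches, 81 mm tall in all; origin at the centre of its underside
- bushing_a: bystander: upright steel cylinder, diameter 42, 50 tall; origin at the centre of its underside
- bushing_b: bystander: second upright steel cylinder, diameter 42, 50 tall; origin at the centre of its underside
- red_block: bystander: closed red plastic box 90 x 50 x 35 tall; origin at the centre of its underside
- oil: bystander: green bottle with black cap, diameter 60, 130 tall; origin at the centre of its underside
- screwdriver: bystander: orange-handled screwdriver, 190 long, lying along its own x
There are look-alikes about, which are no part of the job. Of the things shaped like the hammer, the wooden one is meant.

How it is judged:
By the outcome, as a careful person would: the job done as asked, in the order asked, and still so for the second after the job is handed in, with the robot touching nothing.
It also fails if it takes over 70 s, if anything falls off the work surface, if the arm or the gripper's body presses on something with over 40 N, if the wrist force passes 120 N, or if a joint passes its speed limit or range.

### The arm

A 7-joint arm with a two-finger parallel gripper is mounted at the origin on the work surface. World frame = base frame: x ahead of the robot, y to its left, z up, the work surface at z = 0. Lengths are in m, angles in rad, forces in N, time in s.
With the tool pointing down it reaches from about 0.35 to 0.9 m from the base axis. Payload 19.9 kg.
Tool frame: the origin (TCP) lies at the very end of the fingers, on their centre line; the grasp point (between the pads) lies robot.tcp_to_grasp behind it (robot.tcp_to_grasp is the distance from the TCP to the grasp point, in m); z points along the fingers, y is the line along which they close (so a half turn about z gives the same grasp; the last joint's range is limited). The gripper opens to 94 mm and grips with 3 to 60 N. Pads are 16 mm wide; open, the fingers measure 119 mm over their backs; the gripper's body (75 mm by 177 mm) begins 78 mm behind the grasp point.
Start: joints at [-1.206, 0.417, -0.01, 1.614, 0.005, 1.111, -0.053], TCP at [0.247, 0.574, 0.205] pointing down, gripper open.
Joint ranges: [-2.81, 2.81], [-0.39, 2.02], [-1.27, 1.25], [0.06, 2.57], [-1.19, 4.33], [0.19, 2], [-2.82, 2.82]. Speed limits (rad/s): [1.89, 1.89, 2.39, 2.39, 3.01, 3.01, 3.01].

### API

Orientations are given as a rotation vector (axis times angle).
In Python, from bench import robot, viewer, order gives the robot as it stands.
- The arm moves only by the shell command python3 -m handwheel 'ROWS'. ROWS is JSON, a list of rows, each a list of 3 entries, a list of its own where there are three numbers: the turn, a rotation vector about the tool's x, y, z as a fraction of full scale, then the shift along the tool's x, y, z as a fraction of full scale, then the opening, from 0 (shut) to 1 (fully open). A call has exactly 8 rows; each row is the pose to reach, as a shift and turn from the pose commanded when the call began, along the tool's axes at that moment; what a row does not reach only later rows make up. Full scale, the value 1, is 200 mm for a shift and pi/2 rad for a turn. A row lasts 1/8 s, in which the tool goes at most 62.5 mm and 10.7 degrees, less where a joint would pass 70% of its speed; a pose out of reach is approached as far as the arm can. A call with a number of a shift or a turn outside -1 to 1 is refused whole. A call with a gripper value outside its range is refused whole. The fingers move at their own pace and stop on an object; the grip force is fixed at half the most. Time passes only in rows, so rows that repeat a pose let the fingers close, or fill a call up. It gives the time, the measured TCP pose, the force, the opening and the grip force at its end, in the units of the state.
- robot.get_obs(): the state, without advancing time (a new reading comes with each control period).
- viewer.read_camera(name): name is "scene" or "top"; returns a dict with "color" (384x512x3 uint8, red, green, blue), "fx", "fy", "cx", "cy" (pixels), "R" (3x3) and "t" (3): a world point X has camera coordinates R X + t. Camera axes: x right, y down, z forward; pixel columns grow to the right and rows downward; lengths in m; the calibration is good to about 2 mm. A picture is of the moment at which its call begins. There is no depth.
- order.job_done(): hands the job in; it is judged then, once.
The state is a dict: "t": time; "joint_pos": joint angles; "qvel": joint speeds; "effort": joint torques, N m; "ee_pos": TCP position; "tcp_rot": TCP orientation; "force": force on the tool from outside, world axes, zero at the start; "moment": the same for the moment, N m; "grip_width": opening from 0.0 (shut) to 1.0 (fully open); "grasp_force": force on a finger pad.
Only numpy, scipy, OpenCV 4.12 (cv2) and the standard library are available. Lean on these libraries where they do the work, as an engineer would, in place of code of your own. Each camera call takes 0.05 s, during which the arm holds its last target. There are 200 camera calls.

## Working session

There is one attempt and no reset: what is moved stays moved. The work goes in short steps, Python scripts to look and compute and a shell command to move; the robot and the scene stay as the last step left them, time stands still between calls to the robot, and variables do not carry over. Pictures are saved under pics/ and viewed, at most 12 in all, crops included, and the job is handed in when it is done.

```bash
ls; mkdir -p pics
cat > h.py <<'E'
import numpy as np, cv2
from bench import robot, viewer, order
from scipy.spatial.transform import Rotation as Ro
def cam(n,save=None):
    c=viewer.read_camera(n)
    c['R']=np.array(c['R']);c['t']=np.array(c['t'])
    if save: cv2.imwrite('pics/'+save,c['color'][:,:,::-1])
    return c
def ray(c,u,v):
    d=c['R'].T@np.array([(u-c['cx'])/c['fx'],(v-c['cy'])/c['fy'],1.]); o=-c['R'].T@c['t']
    return o,d
def onz(c,u,v,z):
    o,d=ray(c,u,v); return o+d*(z-o[2])/d[2]
def proj(c,X):
    p=c['R']@np.array(X)+c['t']; return c['fx']*p[0]/p[2]+c['cx'],c['fy']*p[1]/p[2]+c['cy']
def tri(rs):
    A=0;b=0
    for o,d in rs:
        d=d/np.linalg.norm(d);P=np.eye(3)-np.outer(d,d);A=A+P;b=b+P@o
    return np.linalg.solve(A,b)
def rel(target,Rt=None):
    """print shift & turn fractions from current measured pose"""
    s=robot.get_obs();R=Ro.from_rotvec(s['tcp_rot'])
    print('shift',np.round(R.inv().apply(np.array(target)-s['ee_pos'])/.2,3))
    if Rt is not None: print('turn',np.round((R.inv()*Rt).as_rotvec()/(np.pi/2),3))
E
python3 - <<'E'
from h import *
for n in('scene','top'):
    c=cam(n,n+'0.png'); print(n,c['fx'],c['cx'],c['cy'],-c['R'].T@c['t'],c['R'].tolist())
print(robot.get_obs(), robot.tcp_to_grasp)
a=[cv2.imread('pics/%s0.png'%n) for n in('scene','top')]
E
```

```text
pics
scene 465.11589047145367 249.13134215882292 192.28044293221242 [ 1.43041322 -0.33568767  1.13242895] [[0.36747365136925736, 0.9300075391273719, -0.007006619412803612], [0.6688784681512722, -0.26951325635701523, -0.6927944857542138], [-0.6461924716312882, 0.24989714246883277, -0.7211010385465816]]
top 473.9720271658524 246.67681395055587 196.53498254685516 [0.30399024 0.01646468 1.87999223] [[0.02619286471461129, -0.9996149337932138, 0.009160675500772675], [-0.9935174724251442, -0.027044964213180447, -0.11041558719972627], [0.11062082002948016, -0.006209190631327826, -0.9938432875095091]]
{'t': 0.1, 'joint_pos': array([-1.20552875,  0.41791512, -0.01030748,  1.61409914,  0.0046952 ,
        1.11069068, -0.05299385]), 'qvel': array([ 3.46310114e-04, -4.99216996e-04,  1.50136424e-03, -1.62833567e-03,
       -1.17976037e-03, -6.79466652e-04, -9.63974179e-05]), 'effort': array([ 3.36856268e-03, -8.52564454e+01,  6.40548225e-01, -4.26690996e+01,
       -4.88104241e-02,  1.62114826e-02,  4.55869190e-05]), 'ee_pos': array([0.24715155, 0.57369542, 0.20489353]), 'tcp_rot': array([-6.34499675e-01, -3.07670604e+00,  1.69505366e-03]), 'force': array([ 1.00405048, -0.13101284, -0.52244444]), 'moment': array([-0.03701512, -0.03116577, -0.05427115]), 'grasp_force': 0.0, 'grip_width': 0.9972829241600354} 0.0188
```

View pics/scene0.png

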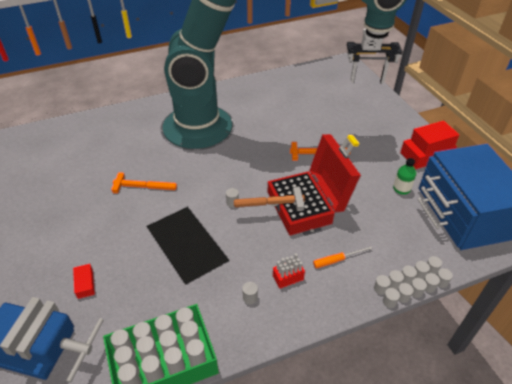

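View pics/top0.png

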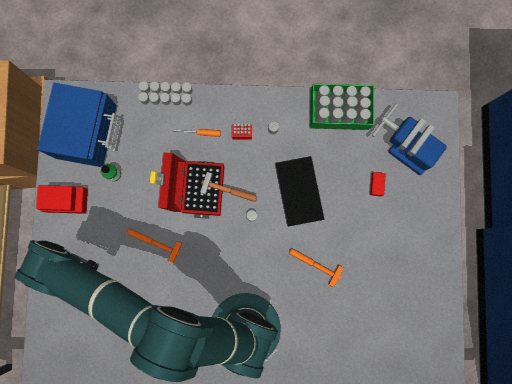

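The wooden-handled hammer lies on the chest (scene ~(270,200), top ~(228,187)). Look-alikes: orange hammers at scene (145,185) and (305,150), top (317,267) and (155,245). Hanging tools on the wall are also out. I choose the wooden one on the chest and check it in a close crop.

Run:
```python
import cv2, numpy as np
a=cv2.imread('pics/scene0.png')[125:275,220:370]; b=cv2.imread('pics/top0.png')[140:240,140:265]
a=cv2.resize(a,(400,400),interpolation=cv2.INTER_CUBIC); a=cv2.copyMakeBorder(a,0,0,0,0,0)
b=cv2.resize(b,(400,320),interpolation=cv2.INTER_CUBIC); b=cv2.copyMakeBorder(b,0,80,0,0,cv2.BORDER_CONSTANT)
cv2.imwrite('pics/crop0.png',np.hstack([a,b]))
```

```text
(no output)
```

View pics/crop0.png

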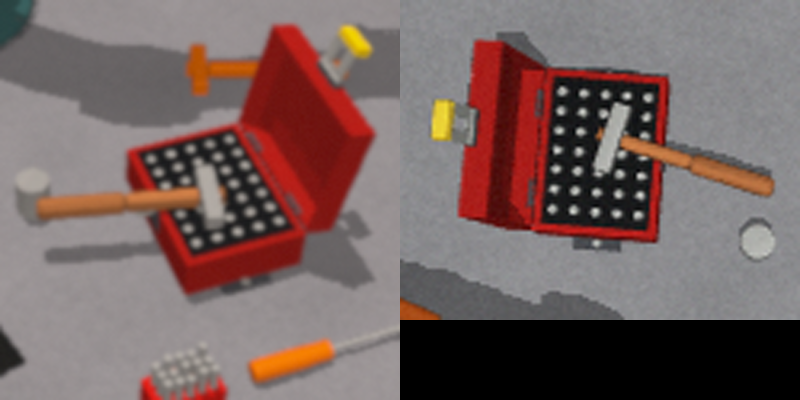

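The crop shows the wooden-handled, steel-headed hammer on the punch deck, with its head at top px ≈ (206,183) and its handle running right to (254,198). The lid leans back at left, with the hasp's yellow bar at top ≈ (153,178) and scene ≈ (352,140). That confirms the choice, so I measure next.

Run:
```python
from h import *
T=cam('top');S=cam('scene')
def mask(c,f):
    h=cv2.cvtColor(c['color'],cv2.COLOR_RGB2HSV).astype(int); return f(h[...,0],h[...,1],h[...,2]).astype(np.uint8)
def blobs(m,lo,roi):
    mm=np.zeros_like(m);x0,y0,x1,y1=roi;mm[y0:y1,x0:x1]=m[y0:y1,x0:x1]
    n,l,s,ce=cv2.connectedComponentsWithStats(mm); return [(l==i,s[i],ce[i]) for i in range(1,n) if s[i][4]>=lo]
yel=lambda h,s,v:(h>=22)&(h<=34)&(s>140)&(v>100)
br=lambda h,s,v:(h>=5)&(h<=16)&(s>90)&(s<225)&(v>70)
red=lambda h,s,v:((h<=4)|(h>=175))&(s>150)&(v>60)
blk=lambda h,s,v:(v<45)
P={}
for nm,c,ry,rb in(('top',T,(140,160,165,195),(200,165,262,215)),('scene',S,(335,125,365,160),(225,185,305,215))):
    for k,f,r in(('yel',yel,ry),('brown',br,rb)):
        for m,s,ce in blobs(mask(c,f),10,r):
            print(nm,k,s,ce.round(1)); P[nm,k]=ce
            if k=='brown' and s[4]>60:
                pts=np.argwhere(m)[:,::-1].astype(np.float32);print(' rect',cv2.boxPoints(cv2.minAreaRect(pts)).round(1).tolist())
print('yellow tri',tri([ray(T,*P['top','yel']),ray(S,*P['scene','yel'])]))
# mat
for m,s,ce in blobs(mask(T,blk),800,(265,145,335,235)):
    b=cv2.boxPoints(cv2.minAreaRect(np.argwhere(m)[:,::-1].astype(np.float32)))
    w=np.array([onz(T,*p,.006) for p in b]);print('mat',w.round(3).tolist(),w.mean(0),[np.linalg.norm(w[i]-w[i-1]).round(3) for i in range(4)])
# bushings/oil positions
for k,u,v,z in(('bushing',251,215,.05),('oil',109,170,.13),('punchbox',242,129,.08),('bushing2',274,127,.05)): print(k,onz(T,u,v,z).round(3))
crop=lambda x,y:(140+(x-400)/3.2-.3,140+y/3.2-.3)
C=[onz(T,*crop(*p),.056) for p in((547,67),(668,77),(658,242),(535,233))]
print('case',np.round(C,3).tolist(),[np.linalg.norm(C[i]-C[i-1]).round(3) for i in range(4)])
# lid corners both views
sc=lambda x,y:(220+x*.375-.3,125+y*.375-.3)
for nm,t,s in(('lid rim +x',(497,41),(300,27)),('lid rim -x?',(481,222),(373,133))):
    print(nm,tri([ray(T,*crop(*t)),ray(S,*sc(*s))]))
hd=[onz(T,*crop(*p),.078) for p in((619,102),(632,108),(606,175),(594,168))]; print('head',np.round(hd,3).tolist(),np.mean(hd,0))
```

```text
top yel [150 171   7  13  81] [152.9 177. ]
top brown [209 182  48  19 278] [233.8 191.5]
 rect [[207.8000030517578, 186.6999969482422], [209.6999969482422, 180.6999969482422], [257.1000061035156, 195.5], [255.1999969482422, 201.5]]
scene yel [347 135  12  12  85] [352.9 140.2]
scene brown [234 194  61  13 484] [264.2 200.5]
 rect [[233.5, 198.5], [293.79998779296875, 193.89999389648438], [294.5, 202.60000610351562], [234.1999969482422, 207.1999969482422]]
scene brown [302 194   3   7  13] [303.3 196.6]
yellow tri [0.54677555 0.33665954 0.24085455]
mat [[0.652, -0.105, 0.006], [0.685, -0.248, 0.006], [0.432, -0.302, 0.006], [0.399, -0.16, 0.006]] [ 0.54195677 -0.2038037   0.006     ] [np.float64(0.258), np.float64(0.147), np.float64(0.259), np.float64(0.145)]
bushing [ 0.436 -0.014  0.05 ]
oil [0.584 0.521 0.13 ]
punchbox [0.768 0.03  0.08 ]
bushing2 [ 0.787 -0.096  0.05 ]
case [[0.641, 0.247, 0.056], [0.633, 0.099, 0.056], [0.431, 0.105, 0.056], [0.438, 0.253, 0.056]] [np.float64(0.203), np.float64(0.148), np.float64(0.202), np.float64(0.148)]
lid rim +x [0.60633348 0.24543963 0.33814117]
lid rim -x? [0.48101736 0.37416355 0.02393917]
head [[0.597, 0.156, 0.078], [0.59, 0.14, 0.078], [0.508, 0.168, 0.078], [0.516, 0.183, 0.078]] [0.553018   0.16177552 0.078     ]
```

```bash
cat >> h.py <<'E'
def down(yawdeg):
    a=np.radians(yawdeg);y=np.array([np.cos(a),np.sin(a),0]);z=np.array([0,0,-1.]);x=np.cross(y,z)
    return Ro.from_matrix(np.c_[x,y,z])
def go(p,yaw): rel(p,down(yaw))
E
python3 - <<'E'
from h import *
T=cam('top');S=cam('scene')
tail=onz(T,256.1,198.5,.067); head=np.array([.553,.162,.067])
fr=onz(T,208.7,183.7,.067)
d=tail-head; print('tail',tail,'fr',fr,'len head-tail',np.linalg.norm(d),'want .204')
ax=-(tail-fr)/np.linalg.norm(tail-fr); print('axis',ax,np.degrees(np.arctan2(ax[1],ax[0])), np.degrees(np.arctan2(-d[1],-d[0])))
ts=onz(S,233.9,202.8,.067);print('tail scene',ts)
g=tail-0+ax*(.190+.014-.040); print('grip from tail',g,' from head',head-.04*ax)
print(np.round(proj(S,g),1),np.round(proj(T,g),1))
ang=np.degrees(np.arctan2(ax[1],ax[0])); go([g[0],g[1],.20],ang-90)
E
```

```text
tail [ 0.49916924 -0.03130755  0.067     ] fr [0.55159997 0.1528923  0.067     ] len head-tail 0.20066280106522738 want .204
axis [ 0.27376618  0.96179628 -0.        ] 74.11150000483251 74.43896201627136
tail scene [ 0.50015156 -0.02707572  0.067     ]
grip from tail [0.54406689 0.12642704 0.067     ]  from head [0.54204935 0.12352815 0.067     ]
[284.7 198.9] [215.5 185.8]
shift [-2.248 -1.467  0.027]
turn [-0.     0.     0.918]
```

```bash
python3 -m handwheel '[[[0,0,0],[0,0,-0.25],1],[[0,0,0],[0,0,-0.5],1],[[0,0,0],[0,0,-0.8],1],[[0,0,0],[-0.2,-0.13,-0.8],1],[[0,0,0],[-0.4,-0.26,-0.8],1],[[0,0,0],[-0.6,-0.39,-0.8],1],[[0,0,0],[-0.8,-0.52,-0.8],1],[[0,0,0],[-1,-0.65,-0.8],1]]'
python3 -m handwheel '[[[0,0,0],[-0.2,-0.13,0],1],[[0,0,0],[-0.4,-0.26,0],1],[[0,0,0],[-0.6,-0.39,0],1],[[0,0,0],[-0.8,-0.52,0],1],[[0,0,0],[-1,-0.65,0],1],[[0,0,0],[-1,-0.74,0],1],[[0,0,0],[-1,-0.82,0],1],[[0,0,0],[-1,-0.82,0],1]]'
python3 - <<'E'
from h import *
go([.543,.125,.20],-15.7)
E
```

```text
t: 1.3
ee_pos: [0.3802, 0.374, 0.3655]
tcp_rot: [0.635, 3.077, 0.0]
force: [0.9, 1.1, -0.3]
grip_width: 0.998
grasp_force: 0.0
t: 2.3
ee_pos: [0.4977, 0.1456, 0.3659]
tcp_rot: [0.634, 3.077, 0.001]
force: [0.5, 0.2, 0.5]
grip_width: 1.002
grasp_force: 0.0
shift [-0.249 -0.006  0.83 ]
turn [ 0.001 -0.     0.916]
```

```bash
python3 -m handwheel '[[[0,0,0.11],[-0.1,0,0.1],1],[[0,0,0.22],[-0.25,0,0.2],1],[[0,0,0.33],[-0.25,0,0.4],1],[[0,0,0.44],[-0.25,0,0.55],1],[[0,0,0.55],[-0.25,0,0.65],1],[[0,0,0.66],[-0.25,0,0.65],1],[[0,0,0.78],[-0.25,0,0.65],1],[[0,0,0.89],[-0.25,-0.005,0.65],1]]'
python3 - <<'E'
from h import *
go([.543,.125,.075],-15.7)
E
```

```text
t: 3.3
ee_pos: [0.5436, 0.1266, 0.2354]
tcp_rot: [-2.469, -1.942, -0.0]
force: [0.5, -0.2, -0.9]
grip_width: 1.0
grasp_force: 0.0
shift [-0.009 -0.001  0.802]
turn [-0.    -0.     0.023]
```

```bash
python3 -m handwheel '[[[0,0,0.023],[-0.008,0,0.15],1],[[0,0,0.023],[-0.008,0,0.35],1],[[0,0,0.023],[-0.008,0,0.55],1],[[0,0,0.023],[-0.008,0,0.7],1],[[0,0,0.023],[-0.008,0,0.8],1],[[0,0,0.023],[-0.008,0,0.84],1],[[0,0,0.023],[-0.008,0,0.865],1],[[0,0,0.023],[-0.008,0,0.88],1]]'
python3 - <<'E'
from h import *
print(robot.get_obs()['force']); cam('scene','grasp.png')
a=cv2.imread('pics/grasp.png')[110:260,210:360]; cv2.imwrite('pics/graspc.png',cv2.resize(a,(500,500),interpolation=cv2.INTER_CUBIC))
E
```

```text
t: 4.3
ee_pos: [0.5438, 0.1239, 0.0598]
tcp_rot: [2.5, 1.902, 0.001]
force: [0.5, -0.5, -0.5]
grip_width: 0.998
grasp_force: 0.0
[ 0.46257403 -0.46666019 -0.54332465]
```

View pics/graspc.png

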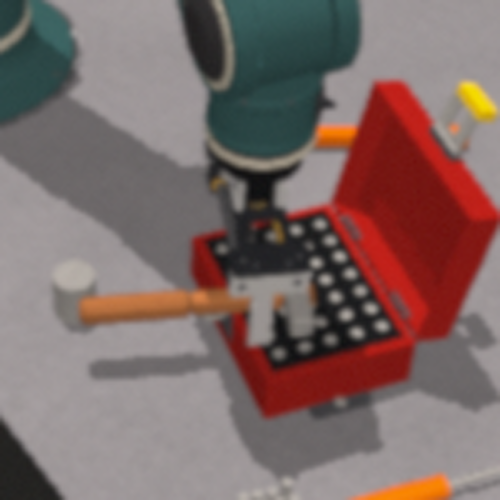

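The fingers straddle the handle just behind the head (crop ~(265,310), head behind the right finger at (300,305)), with no contact force. I close and lift a little.

```bash
python3 -m handwheel '[[[0,0,0],[0,0,0],0],[[0,0,0],[0,0,0],0],[[0,0,0],[0,0,0],0],[[0,0,0],[0,0,0],0],[[0,0,0],[0,0,0],0],[[0,0,0],[0,0,0],0],[[0,0,0],[0,0,0],0],[[0,0,0],[0,0,0],0]]'
python3 -m handwheel '[[[0,0,0],[0,0,-0.02],0],[[0,0,0],[0,0,-0.05],0],[[0,0,0],[0,0,-0.1],0],[[0,0,0],[0,0,-0.2],0],[[0,0,0],[0,0,-0.3],0],[[0,0,0],[0,0,-0.4],0],[[0,0,0],[0,0,-0.5],0],[[0,0,0],[0,0,-0.5],0]]'
python3 - <<'E'
from h import *
cam('scene','lift.png')
a=cv2.imread('pics/lift.png')[90:260,180:370]; cv2.imwrite('pics/liftc.png',cv2.resize(a,(570,510),interpolation=cv2.INTER_CUBIC))
E
```

```text
t: 5.35
ee_pos: [0.5434, 0.1234, 0.0594]
tcp_rot: [2.5, 1.902, -0.0]
force: [1.7, -0.0, -0.1]
grip_width: 0.192
grasp_force: 30.3
t: 6.35
ee_pos: [0.5442, 0.1236, 0.161]
tcp_rot: [2.5, 1.902, 0.004]
force: [0.4, 0.5, -4.5]
grip_width: 0.193
grasp_force: 30.0
```

View pics/liftc.png

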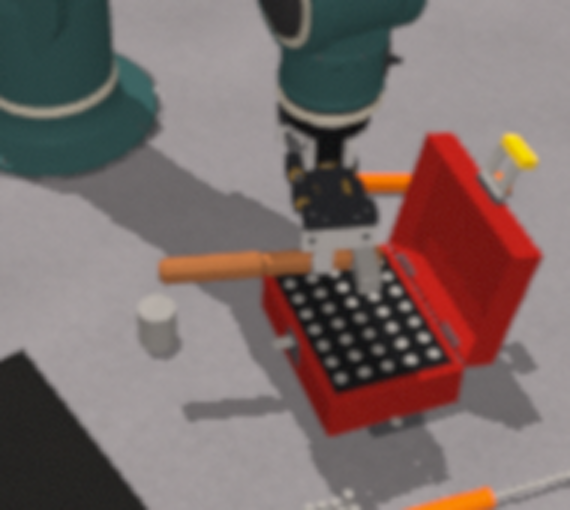

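The hammer is held level (handle at crop ~(240,265), head at the right finger), clear of the deck, and the staple shows on the chest front at crop (285,343).

Run:
```python
from h import *
go([.598,-.192,.06],-77.7)
```

```text
shift [-1.448  0.683  0.499]
turn [ 0.    -0.001  0.691]
```

```bash
python3 -m handwheel '[[[0,0,0],[-0.08,0.04,0],0],[[0,0,0.05],[-0.22,0.1,0],0],[[0,0,0.13],[-0.36,0.17,0],0],[[0,0,0.21],[-0.5,0.24,0],0],[[0,0,0.29],[-0.64,0.31,0],0],[[0,0,0.35],[-0.78,0.38,0],0],[[0,0,0.38],[-0.9,0.44,0],0],[[0,0,0.4],[-0.95,0.46,0],0]]'
python3 - <<'E'
from h import *
go([.598,-.192,.06],-77.7)
E
```

```text
t: 7.4
ee_pos: [0.5809, -0.088, 0.1592]
tcp_rot: [2.969, 1.025, -0.001]
force: [-1.2, 0.1, -4.6]
grip_width: 0.188
grasp_force: 30.0
shift [-0.253  0.462  0.497]
turn [0.001 0.001 0.287]
```

```bash
python3 -m handwheel '[[[0,0,0.05],[-0.05,0.08,0],0],[[0,0,0.12],[-0.1,0.18,0.05],0],[[0,0,0.19],[-0.16,0.28,0.12],0],[[0,0,0.25],[-0.21,0.38,0.2],0],[[0,0,0.287],[-0.25,0.44,0.3],0],[[0,0,0.287],[-0.253,0.462,0.4],0],[[0,0,0.287],[-0.253,0.462,0.45],0],[[0,0,0.287],[-0.253,0.462,0.48],0]]'
python3 - <<'E'
from h import *
go([.598,-.192,.0094],-77.7)
cam('scene','pre.png');cam('top','pret.png')
a=cv2.imread('pics/pre.png')[120:300,100:300]; b=cv2.imread('pics/pret.png')[130:240,230:360]
cv2.imwrite('pics/prec.png',np.hstack([cv2.resize(a,(400,360),interpolation=cv2.INTER_CUBIC),cv2.resize(b,(400,360),interpolation=cv2.INTER_CUBIC)]))
E
```

```text
t: 8.4
ee_pos: [0.5994, -0.1872, 0.0629]
tcp_rot: [-3.122, -0.349, 0.001]
force: [-0.5, -0.3, -4.2]
grip_width: 0.187
grasp_force: 30.0
shift [-0.012  0.022  0.267]
turn [-0.     0.     0.005]
```

View pics/prec.png

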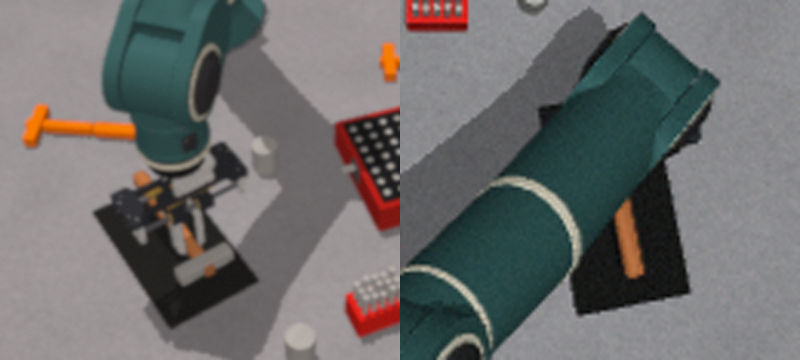

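The hammer hangs level over the mat, aligned with its long side: head inside the far end (left crop (205,265)), tail inside the near end (right crop (632,275)). I lower it slowly.

```bash
python3 -m handwheel '[[[0,0,0.005],[-0.006,0.01,0.06],0],[[0,0,0.005],[-0.006,0.01,0.12],0],[[0,0,0.005],[-0.006,0.01,0.17],0],[[0,0,0.005],[-0.006,0.01,0.2],0],[[0,0,0.005],[-0.006,0.01,0.22],0],[[0,0,0.005],[-0.006,0.01,0.235],0],[[0,0,0.005],[-0.006,0.01,0.25],0],[[0,0,0.005],[-0.006,0.01,0.256],0]]'
```

```text
t: 9.5
ee_pos: [0.5987, -0.1902, 0.0122]
tcp_rot: [3.124, 0.335, 0.0]
force: [0.5, 0.8, -4.7]
grip_width: 0.191
grasp_force: 30.0
```

```bash
python3 -m handwheel '[[[0,0,0],[0,0,0.003],0],[[0,0,0],[0,0,0.005],0],[[0,0,0],[0,0,0.007],0],[[0,0,0],[0,0,0.009],0],[[0,0,0],[0,0,0.011],0],[[0,0,0],[0,0,0.012],0],[[0,0,0],[0,0,0.013],0],[[0,0,0],[0,0,0.013],0]]'
```

```text
t: 10.5
ee_pos: [0.5986, -0.1903, 0.0097]
tcp_rot: [3.124, 0.335, -0.0]
force: [-0.1, -0.1, -4.7]
grip_width: 0.186
grasp_force: 30.0
```

```bash
python3 -m handwheel '[[[0,0,0],[0,0,0.002],0],[[0,0,0],[0,0,0.004],0],[[0,0,0],[0,0,0.006],0],[[0,0,0],[0,0,0.008],0],[[0,0,0],[0,0,0.01],0],[[0,0,0],[0,0,0.01],0],[[0,0,0],[0,0,0.01],0],[[0,0,0],[0,0,0.01],0]]'
```

```text
t: 11.5
ee_pos: [0.5987, -0.1903, 0.0094]
tcp_rot: [-3.123, -0.335, -0.001]
force: [-12.3, 7.7, 28.7]
grip_width: 0.19
grasp_force: 30.0
```

```bash
python3 -m handwheel '[[[0,0,0],[0,0,-0.007],0],[[0,0,0],[0,0,-0.008],0],[[0,0,0],[0,0,-0.008],0.25],[[0,0,0],[0,0,-0.008],0.35],[[0,0,0],[0,0,-0.008],0.5],[[0,0,0],[0,0,-0.008],0.6],[[0,0,0],[0,0,-0.008],0.6],[[0,0,0],[0,0,-0.008],0.6]]'
python3 -m handwheel '[[[0,0,0],[0,0,-0.1],0.6],[[0,0,0],[0,0,-0.25],0.6],[[0,0,0],[0,0,-0.45],0.6],[[0,0,0],[0,0,-0.65],0.4],[[0,0,0],[0,0,-0.85],0.2],[[0,0,0],[0,0,-1],0],[[0,0,0],[0,0,-1],0],[[0,0,0],[0,0,-1],0]]'
python3 - <<'E'
from h import *
c=np.array([.536,.176]);ex=np.array([.038,.9993]);ey=np.array([-ex[1],ex[0]])
print('yaw ey',np.degrees(np.arctan2(-ey[1],-ey[0])))
h=c+.075*ex
for q in(1.85,1.6,1.3,1.,.7,.4,.2,.05,0):
    d,n=.135,.034+.010
    r=-d*np.cos(q)+n*np.sin(q);z=.056+d*np.sin(q)+n*np.cos(q)
    print(q,np.round(r,3),np.round(z,3))
print('hinge',h)
p=h+.095*ex+.06*ey; print(p); go([*p,.36],-2.2)
T=cam('top','after.png')
E
```

```text
t: 12.5
ee_pos: [0.5987, -0.1903, 0.0093]
tcp_rot: [3.124, 0.335, -0.0]
force: [0.6, -0.1, -0.3]
grip_width: 0.599
grasp_force: 0.0
t: 13.5
ee_pos: [0.5984, -0.1901, 0.2095]
tcp_rot: [-3.124, -0.335, -0.0]
force: [-0.1, 0.1, -1.2]
grip_width: 0.108
grasp_force: 0.0
yaw ey -2.1777154851966305
1.85 0.08 0.174
1.6 0.048 0.19
1.3 0.006 0.198
1.0 -0.036 0.193
0.7 -0.075 0.177
0.4 -0.107 0.149
0.2 -0.124 0.126
0.05 -0.133 0.107
0 -0.135 0.1
hinge [0.53885   0.2509475]
[0.482502 0.348161]
shift [ 0.004 -2.753 -0.752]
turn [-0.   -0.   -0.84]
```

```bash
python3 -m handwheel '[[[0,0,0],[0,-0.05,-0.2],0],[[0,0,0],[0,-0.1,-0.45],0],[[0,0,0],[0,-0.2,-0.7],0],[[0,0,0],[0,-0.35,-0.76],0],[[0,0,0],[0,-0.5,-0.76],0],[[0,0,0],[0,-0.68,-0.76],0],[[0,0,0],[0,-0.85,-0.76],0],[[0,0,0],[0,-1,-0.76],0]]'
python3 -m handwheel '[[[0,0,0],[0,-0.15,0],0],[[0,0,-0.05],[0,-0.3,0],0],[[0,0,-0.12],[0,-0.45,0],0],[[0,0,-0.22],[0,-0.6,0],0],[[0,0,-0.32],[0,-0.75,0],0],[[0,0,-0.42],[0,-0.88,0],0],[[0,0,-0.5],[0,-1,0],0],[[0,0,-0.55],[0,-1,0],0]]'
python3 - <<'E'
from h import *
go([.4825,.348,.36],-2.2)
E
```

```text
t: 14.55
ee_pos: [0.5556, 0.0065, 0.3606]
tcp_rot: [3.123, 0.336, -0.002]
force: [0.3, -0.6, -0.5]
grip_width: 0.003
grasp_force: 0.0
t: 15.55
ee_pos: [0.513, 0.2025, 0.3603]
tcp_rot: [2.692, 1.62, -0.003]
force: [-0.4, -1.6, -0.7]
grip_width: 0.003
grasp_force: 0.0
shift [ 0.572 -0.475  0.001]
turn [-0.001  0.001 -0.286]
```

View pics/after.png

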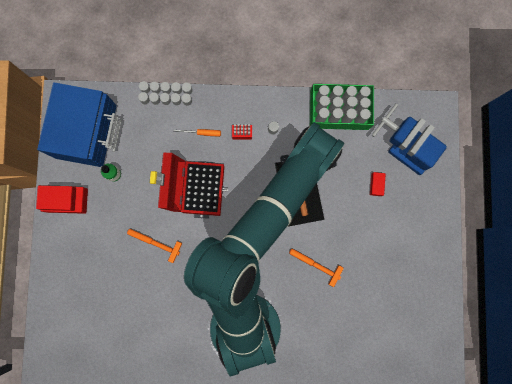

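The hammer's tail is visible on the mat at (305,211), the chest deck is clear, and the staple is at (226,190). I go behind the lid.

```bash
python3 -m handwheel '[[[0,0,-0.08],[0.14,-0.12,0],0],[[0,0,-0.16],[0.28,-0.24,0],0],[[0,0,-0.24],[0.42,-0.36,0],0],[[0,0,-0.286],[0.56,-0.475,0],0],[[0,0,-0.286],[0.572,-0.475,0.15],0],[[0,0,-0.286],[0.572,-0.475,0.4],0],[[0,0,-0.286],[0.572,-0.475,0.65],0],[[0,0,-0.286],[0.572,-0.475,0.85],0]]'
python3 - <<'E'
from h import *
go([.4825,.348,.18],-2.2)
cam('scene','lid.png');a=cv2.imread('pics/lid.png')[60:260,220:420]; cv2.imwrite('pics/lidc.png',cv2.resize(a,(560,560),interpolation=cv2.INTER_CUBIC))
E
```

```text
t: 16.55
ee_pos: [0.4838, 0.3465, 0.1889]
tcp_rot: [2.27, 2.171, -0.003]
force: [0.2, 1.9, 0.3]
grip_width: 0.006
grasp_force: 0.0
shift [ 0.007 -0.007  0.044]
turn [-0.001  0.001 -0.004]
```

View pics/lidc.png

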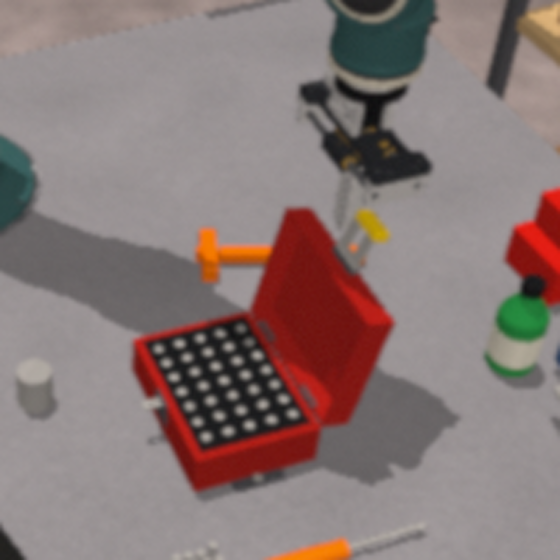

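The closed fingers stand behind the lid (crop (348,205)), left of the hasp's yellow bar (crop (372,225)). I start sweeping the lid over its arc.

```bash
python3 -m handwheel '[[[0,0,0],[-0.02,0,0.065],0],[[0,0,0],[-0.08,0,0.055],0],[[0,0,0],[-0.15,0,0.025],0],[[0,0,0],[-0.22,0,-0.005],0],[[0,0,0],[-0.29,0,-0.025],0],[[0,0,0],[-0.36,0,-0.04],0],[[0,0,0],[-0.43,0,-0.045],0],[[0,0,0],[-0.5,0,-0.045],0]]'
python3 - <<'E'
from h import *
p=robot.get_obs()['ee_pos']; h=np.array([.53885,.25095]);ex=np.array([.038,.9993]);print('r',(p[:2]-h)@ex,'z',p[2])
E
```

```text
t: 17.6
ee_pos: [0.4799, 0.2455, 0.2003]
tcp_rot: [2.27, 2.172, -0.0]
force: [1.5, 3.5, -0.3]
grip_width: 0.003
grasp_force: 1.4
r -0.007687855082506707 z 0.20029121965213184
```

```bash
python3 -m handwheel '[[[0,0,0],[-0.07,0,0.015],0],[[0,0,0],[-0.14,0,0.035],0],[[0,0,0],[-0.235,0,0.065],0],[[0,0,0],[-0.335,0,0.115],0],[[0,0,0],[-0.42,0,0.18],0],[[0,0,0],[-0.495,0,0.255],0],[[0,0,0],[-0.54,0,0.31],0],[[0,0,0],[-0.58,0,0.37],0]]'
python3 - <<'E'
from h import *
p=robot.get_obs()['ee_pos']; h=np.array([.53885,.25095]);ex=np.array([.038,.9993]);print('r',(p[:2]-h)@ex,'z',p[2])
E
```

```text
t: 18.6
ee_pos: [0.4748, 0.1298, 0.1256]
tcp_rot: [2.27, 2.172, -0.0]
force: [1.0, 1.2, 0.1]
grip_width: 0.003
grasp_force: 0.2
r -0.12347161037430879 z 0.1256220432682771
```

```bash
python3 -m handwheel '[[[0,0,0],[-0.01,0,0.04],0],[[0,0,0],[-0.02,0,0.08],0],[[0,0,0],[-0.02,0,0.11],0],[[0,0,0],[-0.02,0,0.14],0],[[0,0,0],[-0.02,0,0.155],0],[[0,0,0],[-0.02,0,0.165],0],[[0,0,0],[-0.02,0,0.172],0],[[0,0,0],[-0.02,0,0.178],0]]'
python3 - <<'E'
from h import *
cam('scene','lid2.png');a=cv2.imread('pics/lid2.png')[100:260,200:360]; cv2.imwrite('pics/lid2c.png',cv2.resize(a,(560,560),interpolation=cv2.INTER_CUBIC))
E
```

```text
t: 19.6
ee_pos: [0.4747, 0.1266, 0.0907]
tcp_rot: [2.27, 2.172, 0.0]
force: [-0.1, 0.1, 0.8]
grip_width: 0.003
grasp_force: 0.1
```

View pics/lid2c.png

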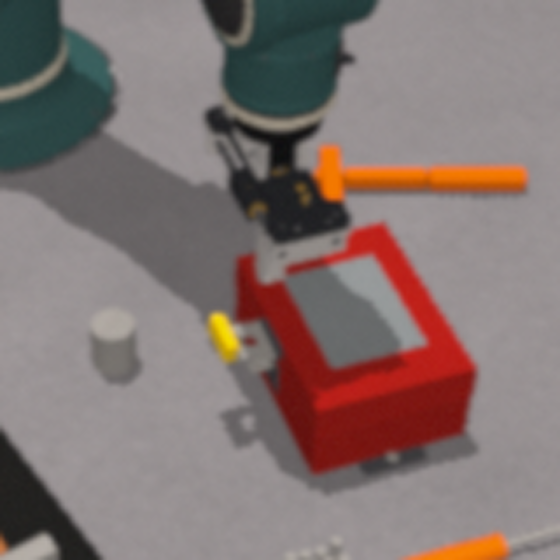

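The lid looks shut, with the hasp sticking out toward the left at crop (235,340). The force is still near zero, so I press in small steps until it bottoms out.

```bash
python3 -m handwheel '[[[0,0,0],[0,0,0.002],0],[[0,0,0],[0,0,0.004],0],[[0,0,0],[0,0,0.005],0],[[0,0,0],[0,0,0.006],0],[[0,0,0],[0,0,0.007],0],[[0,0,0],[0,0,0.008],0],[[0,0,0],[0,0,0.009],0],[[0,0,0],[0,0,0.009],0]]'
```

```text
t: 20.65
ee_pos: [0.4748, 0.1267, 0.09]
tcp_rot: [-2.269, -2.171, -0.001]
force: [-10.5, -1.9, 30.6]
grip_width: 0.005
grasp_force: 15.2
```

```bash
python3 -m handwheel '[[[0,0,0],[0,0,-0.05],0],[[0,0,0],[0,0,-0.15],0],[[0,0,0],[0,0,-0.25],0],[[0,0,0],[0,0,-0.35],0],[[0,0,0],[0,0,-0.4],0],[[0,0,0],[0,0,-0.4],0],[[0,0,0],[0,0,-0.4],0],[[0,0,0],[0,0,-0.4],0]]'
cat >> h.py <<'E'
C0=np.array([.536,.176]);EX=np.array([.038,.9993]);EX/=np.linalg.norm(EX);EY=np.array([-EX[1],EX[0]])
def yel(c,roi):
    h=cv2.cvtColor(c['color'],cv2.COLOR_RGB2HSV);m=cv2.inRange(h,(22,130,80),(34,255,255));x0,y0,x1,y1=roi;mm=np.zeros_like(m);mm[y0:y1,x0:x1]=m[y0:y1,x0:x1]
    ys,xs=np.nonzero(mm);return len(xs),(xs.mean(),ys.mean()) if len(xs) else None
def chest(p): d=np.array(p)[:2]-C0; return np.round([d@EX,d@EY,p[2]],4)
E
python3 - <<'E'
from h import *
S=cam('scene','s3.png');T=cam('top','t3.png')
a=yel(S,(240,170,300,240));b=yel(T,(205,160,260,215));print(a,b)
if b[1]: print('tri',chest(tri([ray(S,*a[1]),ray(T,*b[1])])))
print('scene@.088',chest(onz(S,*a[1],.088)))
p=C0-.126*EX; print('bar',p); go([*p,.115],-2.2)
# case-frame check: red lid top corners at z=.09
h=cv2.cvtColor(T['color'],cv2.COLOR_RGB2HSV);m=cv2.inRange(h,(0,150,60),(4,255,255))|cv2.inRange(h,(175,150,60),(180,255,255));print(np.argwhere(m[150:225,160:240]).min(0),np.argwhere(m[150:225,160:240]).max(0))
E
```

```text
t: 21.65
ee_pos: [0.4743, 0.1265, 0.1683]
tcp_rot: [-2.27, -2.172, 0.002]
force: [1.1, -0.1, -0.1]
grip_width: 0.005
grasp_force: 0.0
(82, (np.float64(263.280487804878), np.float64(195.97560975609755))) (50, (np.float64(233.68), np.float64(188.22)))
tri [-0.1196 -0.0017  0.0972]
scene@.088 [-0.1153  0.0061  0.088 ]
bar [0.53121211 0.050091  ]
shift [-0.369  0.3    0.267]
turn [-0.     0.    -0.004]
[10 20] [62 63]
```

```bash
python3 -m handwheel '[[[0,0,0],[-0.1,0.1,0],0],[[0,0,0],[-0.2,0.2,0],0],[[0,0,0],[-0.3,0.3,0],0],[[0,0,0],[-0.39,0.36,0],0],[[0,0,0],[-0.394,0.36,0.1],0],[[0,0,0],[-0.394,0.36,0.2],0],[[0,0,0],[-0.394,0.36,0.267],0],[[0,0,0],[-0.394,0.36,0.267],0]]'
python3 - <<'E'
from h import *
s=robot.get_obs();print('chest frame',chest(s['ee_pos']))
E
```

```text
t: 22.75
ee_pos: [0.5427, 0.0446, 0.1148]
tcp_rot: [-2.269, -2.172, 0.002]
force: [-0.5, -0.6, -0.0]
grip_width: 0.006
grasp_force: 0.0
chest frame [-0.131  -0.0117  0.1148]
```

```bash
python3 -m handwheel '[[[0,0,0],[0,0,0.075],0],[[0,0,0],[-0.01,0,0.115],0],[[0,0,0],[-0.02,0,0.15],0],[[0,0,0],[-0.02,0,0.19],0],[[0,0,0],[-0.015,0,0.225],0],[[0,0,0],[-0.005,0,0.26],0],[[0,0,0],[0.01,0,0.29],0],[[0,0,0],[0.025,0,0.32],0]]'
python3 -m handwheel '[[[0,0,0],[0.01,0,0.02],0],[[0,0,0],[0.02,0,0.04],0],[[0,0,0],[0.03,0,0.06],0],[[0,0,0],[0.04,0,0.08],0],[[0,0,0],[0.05,0,0.095],0],[[0,0,0],[0.055,0,0.1],0],[[0,0,0],[0.06,0,0.1],0],[[0,0,0],[0.06,0,0.1],0]]'
python3 - <<'E'
from h import *
s=robot.get_obs();print('chest frame',chest(s['ee_pos']))
S=cam('scene','h4.png');T=cam('top','t4.png')
a=yel(S,(230,170,300,260));print(a, chest(onz(S,*a[1],.037)) if a[1] else '')
a=cv2.imread('pics/h4.png')[130:250,210:330]; cv2.imwrite('pics/h4c.png',cv2.resize(a,(560,560),interpolation=cv2.INTER_CUBIC))
E
```

```text
t: 23.75
ee_pos: [0.5434, 0.05, 0.0511]
tcp_rot: [2.27, 2.172, 0.0]
force: [1.3, -0.2, 1.2]
grip_width: 0.005
grasp_force: 0.5
t: 24.75
ee_pos: [0.5438, 0.0616, 0.0315]
tcp_rot: [2.27, 2.172, -0.0]
force: [-0.5, -2.2, -1.5]
grip_width: 0.006
grasp_force: 0.8
chest frame [-0.114  -0.0121  0.0315]
(8, (np.float64(273.0), np.float64(211.75))) [-0.0929 -0.0231  0.037 ]
```

View pics/h4c.png

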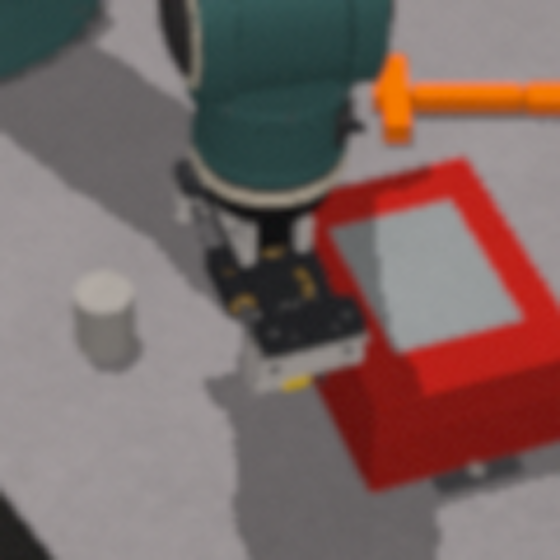

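The yellow bar is down behind the fingers (crop (297,382)). The force is small, so I push it toward the chest in small steps.

```bash
python3 -m handwheel '[[[0,0,0],[0.003,0,0],0],[[0,0,0],[0.006,0,0],0],[[0,0,0],[0.009,0,0],0],[[0,0,0],[0.012,0,0],0],[[0,0,0],[0.015,0,0],0],[[0,0,0],[0.018,0,0],0],[[0,0,0],[0.02,0,0],0],[[0,0,0],[0.02,0,0],0]]'
```

```text
t: 25.85
ee_pos: [0.5441, 0.0658, 0.0315]
tcp_rot: [2.27, 2.172, -0.0]
force: [0.8, -1.7, -2.2]
grip_width: 0.007
grasp_force: 0.8
```

```bash
python3 -m handwheel '[[[0,0,0],[0.002,0,0],0],[[0,0,0],[0.004,0,0],0],[[0,0,0],[0.006,0,0],0],[[0,0,0],[0.008,0,0],0],[[0,0,0],[0.01,0,0],0],[[0,0,0],[0.01,0,0],0],[[0,0,0],[0.01,0,0],0],[[0,0,0],[0.01,0,0],0]]'
```

```text
t: 26.85
ee_pos: [0.5441, 0.0678, 0.0315]
tcp_rot: [-2.27, -2.172, 0.0]
force: [-0.0, -1.5, -0.6]
grip_width: 0.004
grasp_force: 0.6
```

```bash
python3 -m handwheel '[[[0,0,0],[0.002,0,0],0],[[0,0,0],[0.004,0,0],0],[[0,0,0],[0.006,0,0],0],[[0,0,0],[0.008,0,0],0],[[0,0,0],[0.01,0,0],0],[[0,0,0],[0.01,0,0],0],[[0,0,0],[0.01,0,0],0],[[0,0,0],[0.01,0,0],0]]'
```

```text
t: 27.85
ee_pos: [0.5442, 0.0694, 0.0314]
tcp_rot: [2.27, 2.172, -0.0]
force: [0.4, -5.2, -1.4]
grip_width: 0.004
grasp_force: 2.6
```

```bash
python3 -m handwheel '[[[0,0,0],[0.001,0,0],0],[[0,0,0],[0.002,0,0],0],[[0,0,0],[0.003,0,0],0],[[0,0,0],[0.004,0,0],0],[[0,0,0],[0.005,0,0],0],[[0,0,0],[0.005,0,0],0],[[0,0,0],[0.005,0,0],0],[[0,0,0],[0.005,0,0],0]]'
```

```text
t: 28.85
ee_pos: [0.5442, 0.0695, 0.0314]
tcp_rot: [2.27, 2.171, -0.002]
force: [0.2, -10.4, -1.1]
grip_width: 0.007
grasp_force: 4.8
```

```bash
python3 -m handwheel '[[[0,0,0],[0.002,0,0],0],[[0,0,0],[0.004,0,0],0],[[0,0,0],[0.006,0,0],0],[[0,0,0],[0.008,0,0],0],[[0,0,0],[0.01,0,0],0],[[0,0,0],[0.01,0,0],0],[[0,0,0],[0.01,0,0],0],[[0,0,0],[0.01,0,0],0]]'
python3 -m handwheel '[[[0,0,0],[-0.05,0,0],0],[[0,0,0],[-0.12,0,0],0],[[0,0,0],[-0.2,0,-0.1],0],[[0,0,0],[-0.2,0,-0.3],0],[[0,0,0],[-0.2,0,-0.5],0],[[0,0,0],[-0.2,0,-0.7],0],[[0,0,0],[-0.2,0,-0.9],0],[[0,0,0],[-0.2,0,-1],0]]'
python3 -m handwheel '[[[0,0,0],[0.1,-0.1,-0.1],0],[[0,0,0],[0.2,-0.25,-0.2],0],[[0,0,0],[0.35,-0.4,-0.2],0],[[0,0,0],[0.5,-0.55,-0.2],0],[[0,0,0],[0.65,-0.7,-0.2],0],[[0,0,0],[0.8,-0.8,-0.2],0],[[0,0,0],[1,-0.9,-0.2],0],[[0,0,0],[1,-0.9,-0.2],0]]'
python3 -m handwheel '[[[0,0,0],[0.1,-0.1,0],0],[[0,0,0],[0.2,-0.2,0],0],[[0,0,0],[0.35,-0.3,0],0],[[0,0,0],[0.5,-0.3,0],0],[[0,0,0],[0.65,-0.3,0],0],[[0,0,0],[0.8,-0.3,0],0],[[0,0,0],[1,-0.3,0],0],[[0,0,0],[1,-0.3,0],0]]'
python3 - <<'E'
from h import *
S=cam('scene','e.png');T=cam('top','et.png')
a=yel(S,(230,170,300,260));b=yel(T,(205,160,260,215));print(a,b)
if a[1] and b[1]:print('tri',chest(tri([ray(S,*a[1]),ray(T,*b[1])])))
a=cv2.imread('pics/e.png')[120:300,130:370]; b=cv2.imread('pics/et.png')[110:240,160:333]
cv2.imwrite('pics/ec.png',np.hstack([cv2.resize(x,(400,300),interpolation=cv2.INTER_CUBIC) for x in(a,b)]))
E
```

```text
t: 29.85
ee_pos: [0.5442, 0.0698, 0.0314]
tcp_rot: [2.271, 2.168, -0.004]
force: [-0.5, -18.3, -0.6]
grip_width: 0.0
grasp_force: 9.2
t: 30.85
ee_pos: [0.543, 0.0317, 0.235]
tcp_rot: [2.27, 2.17, 0.005]
force: [-0.3, -0.6, -0.6]
grip_width: 0.006
grasp_force: 0.0
t: 31.85
ee_pos: [0.3706, 0.2418, 0.2725]
tcp_rot: [-2.266, -2.176, -0.001]
force: [-0.0, -0.7, 0.1]
grip_width: 0.001
grasp_force: 0.0
t: 32.85
ee_pos: [0.321, 0.4437, 0.2718]
tcp_rot: [2.268, 2.172, 0.0]
force: [0.3, -0.1, -0.4]
grip_width: 0.005
grasp_force: 0.0
(58, (np.float64(272.62068965517244), np.float64(207.24137931034483))) (37, (np.float64(226.21621621621622), np.float64(190.21621621621622)))
tri [-0.0879 -0.0006  0.0325]
```

View pics/ec.png

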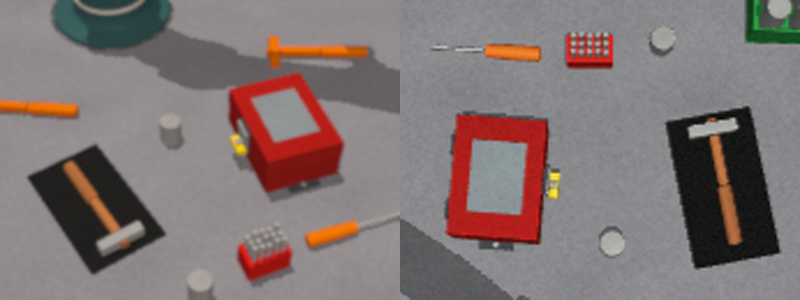

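The final picture shows everything in place: the hammer flat and fully on the mat, the lid shut, and the hasp bar at the chest front (right crop (554,184)). The bar triangulates to (-88, -1, 33) mm, against about (-91, 0, 37) mm when home, and the bystanders have not moved.

```bash
python3 -c "
from bench import order
print(order.job_done())"
```

```text
the job is handed in; nothing more can be done
None
```

The job is handed in at about 33 s of the 70 s allowed: the hammer lies flat on the mat, the lid is pressed fully shut, and the hasp is down over the staple as far as it would go; the verdict was not shown.

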